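# Check a shop cart's brake lever for free play

### The arm

A 7-joint arm with a two-finger parallel gripper is mounted at the origin on the work surface. World frame = base frame: x ahead of the robot, y to its left, z up, the work surface at z = 0. Lengths are in m, angles in rad, forces in N, time in s.
With the tool pointing down it reaches from about 0.4 to 0.9 m from the base axis. Payload 5.5 kg.
Tool frame: the origin (TCP) lies midway between the tips of the shut fingers; the grasp point (between the pads) lies 19 mm behind it; x points along the fingers, y is the direction in which the jaws open and shut, and the axes are right-handed (so a half turn about x gives the same grasp; the last joint's range is limited). The gripper opens to 92 mm and grips with 3 to 60 N. Pads are 19 mm wide; open, the fingers measure 130 mm over their backs; the gripper's body (75 mm by 190 mm) begins 47 mm behind the grasp point.
Start: joints at [1.554, 0.501, -0.427, 1.55, 0.221, 1.138, -0.21], TCP at [0.18, -0.625, 0.227] pointing down, gripper open.
Joint ranges: [-2.88, 2.88], [-0.31, 2.03], [-1.54, 1.56], [0.2, 2.42], [-1.41, 4.55], [0.19, 2.02], [-2.57, 2.57]. Speed limits (rad/s): [2.57, 2.57, 3.14, 3.14, 3.14, 3.14, 3.14].

### API

Orientations are given as a unit quaternion [w, x, y, z].
In Python, from cell import ctrl, imaging, ticket gives the robot as it stands.
- The arm moves only by the tool drive_tool, never from a script. Its argument "steps" is a list of rows, each a list of 5 numbers: the shift along the tool's x, y, z in cm, then the turn about the tool's x in degrees, then the opening, from 0 (shut) to 1 (fully open). A call has 1 to 10 rows; each row shifts and turns the pose as measured when the row begins, along the tool's axes as they then stand; what a row does not reach is not made up. A row lasts 1/8 s, in which the tool goes at most 62.5 mm and 10.7 degrees, less where a joint would pass 70% of its speed; a pose out of reach is approached as far as the arm can. A call with a gripper value outside its range is refused whole. The fingers move at their own pace and stop on an object; the grip force is fixed at half the most. Time passes only in rows, so rows that do not move let the fingers close. It gives the time, the measured TCP pose, the force and the opening at its end, in the units of the state.
- ctrl.observe(): the state, without advancing time (a new reading comes with each control period).
- imaging.read_camera(name): name is "scene" or "side" or "wrist"; returns a dict with "img" (420x560x3 uint8, red, green, blue), "fx", "fy", "cx", "cy" (pixels), "R" (3x3) and "t" (3): a world point X has camera coordinates R X + t; the wrist camera has in their place "tool_from_camera" (4x4, takes a point from camera to tool coordinates, whose origin is the TCP and whose axes are the tool frame's). Camera axes: x right, y down, z forward; pixel columns grow to the right and rows downward; lengths in m; the calibration is good to about 2 mm. The wrist camera is an equidistant fisheye: a pixel r from the principal point sees the ray r / f radians off the axis. A picture is of the moment at which its call begins: read the wrist's pose just before it. There is no depth.
- ticket.job_done(): hands the job in, once; it reports no verdict.
The state is a dict: "clock": time; "q": joint angles; "qd": joint speeds; "tau": joint torques, N m; "eef_pos": TCP position; "eef_rot": TCP orientation; "ft_force": force on the tool from outside, world axes, zero at the start; "torque": the same for the moment, N m; "grip_width": opening from 0.0 (shut) to 1.0 (fully open).
Only numpy, scipy, OpenCV 4.12 (cv2) and the standard library are available. Lean on these libraries where they do the work, as an engineer would, in place of code of your own. Each camera call takes 0.05 s, during which the arm holds its last target. There are 200 camera calls.

### The job

Check the red brake lever on the cart's push bar with the outside (the backs) of your fingers, without gripping it or touching the bar: press it in towards the bar until it stops, let it come all the way back out, then press it in to its stop a second time. Finish while still holding it in against its stop, firmly but without straining it, so that the gap left between lever and bar can be read. Leave everything else on the bench where it is.

Things in the scene. Friction and masses are not known exactly. Their poses are not given: they have to be found in the camera images.
- stand: Fixed stand: dark steel plate 200 (x) x 340 (y) x 12 mm; origin under its centre, on the bench. Two blue uprights at y = -150 and +150 mm, x = +30 mm carry a level push bar along y, its axis at x = +30 mm, 160 mm above the bench, with a black rubber grip 36 mm across. The lever is on the bar's -x side, towards the robot. Nothing on the stand is above 182 mm. A block and a collar lie on it.
- lever_pad (a point): Where to press: on the outer face of the red blade, mid-height, 160 mm above the bench. Turns with the lever: x points square into the blade, towards the bar (press this way), y along the blade to its tip, z up. Blade straight, 10 mm thick (x), 22 mm tall (z); a 24 mm ball ends it 30 mm beyond this point. The vertical hinge axis is at x = +5, y = -105 mm here. Clear space in front of the blade.
- brake_lever (a joint): Lever's turn: 0 out (rest), 0.40 rad in against its stop (clockwise from above); the pad travels 42 mm. At the pad about 6 N starts it, rising steadily to about 12 N just before the stop, where it meets firm resistance; a spring returns it when let go. At the stop some 25 mm is left between lever and grip. In: above 0.37; out: below 0.03. More than 60 N strains it.
- gauge_block: Bystander, loose, to be left alone: brass block 25 x 45 x 25 mm lying on the stand's base plate; origin at the centre of its underside.
- spare_collar: Bystander, loose, to be left alone: steel collar, 42 mm across, 16 mm high, on the stand's base plate; origin at the centre of its underside.
- spray_can: Bystander, loose, to be left alone: blue spray can, 60 mm across, 140 mm tall, upright; origin at the centre of its underside.
- flux_jar: Bystander, loose, to be left alone: amber jar, 60 mm across, 80 mm tall, upright; origin at the centre of its underside.
- tape_roll: Bystander, loose, to be left alone: blue tape roll, 80 mm across, 25 mm high, lying flat; origin at the centre of its underside.
- hammer: Bystander, loose, to be left alone: hammer lying flat at the far side of the bench.
- wrench: Bystander, loose, to be left alone: wrench lying flat at the robot's right.
- weld_magnet: Bystander, loose, to be left alone: red square welding magnet, 70 x 70 x 18 mm, lying flat; origin at the centre of its underside.

How it is judged:
By the outcome, as a careful person would: the job done as asked, in the order asked, and still so for the second after the job is handed in, while the arm keeps its last pose, push and grip.
It also fails if it takes over 42 s, if anything falls off the work surface, if the arm or the gripper's body presses on something with over 40 N, if the wrist force passes 120 N, or if a joint passes its speed limit or range.

## Working session

There is one attempt and no reset: what is moved stays moved. The work goes in short steps, Python scripts to look and compute and a tool call to move; the robot and the scene stay as the last step left them, time stands still between calls to the robot, and variables do not carry over. Pictures are saved under pics/ and viewed, about 8 in all and at most 12, crops included, and the job is handed in when it is done.

Besides the shell and the picture viewer there is one more tool, called after "Request:" as name(argument=value, ...), one argument or row to a line, values as JSON. drive_tool: Moves the arm, as the interface text tells. Its arguments: {"type":"object","properties":{"steps":{"type":"array"}},"required":["steps"]}

```bash
mkdir -p pics; ls; python3 - <<'E'
from cell import ctrl, imaging
import cv2,numpy as np
s=ctrl.observe(); print({k:np.round(v,3).tolist() for k,v in s.items()})
for n in("scene","side"):
    c=imaging.read_camera(n); cv2.imwrite(f"pics/{n}1.png",c["img"][:,:,::-1]); print(n,c["fx"],c["cx"],c["cy"],np.round(c["R"],3).tolist(),c["t"])
    np.savez(f"{n}.npz",**c)
E
```

```text
pics
{'clock': 0.0, 'q': [1.554, 0.502, -0.427, 1.551, 0.221, 1.138, -0.21], 'qd': [0.001, -0.0, -0.0, -0.0, 0.0, -0.0, -0.001], 'tau': [-0.001, -56.658, -5.817, -27.911, -0.068, 0.031, 0.0], 'eef_pos': [0.179, -0.624, 0.226], 'eef_rot': [-0.098, -0.7, -0.099, 0.7], 'ft_force': [-0.231, -0.351, -0.373], 'torque': [0.013, 0.038, 0.042], 'grip_width': 0.998}
scene 528.8924291741916 278.2205312911302 206.88375831821617 [[0.274, 0.962, -0.005], [0.695, -0.202, -0.69], [-0.665, 0.186, -0.724]] [-0.15619585 -0.30123083  2.10925894]
side 451.33169005074 275.7979488232608 217.0534501260228 [[-0.958, -0.286, -0.023], [-0.185, 0.676, -0.714], [0.22, -0.679, -0.7]] [0.54512585 0.19224649 1.22993006]
```

View pics/scene1.png

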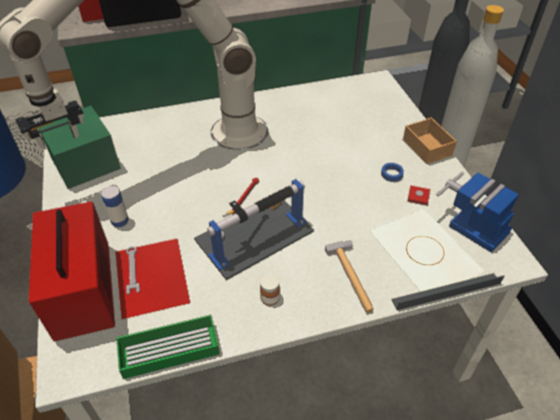

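View pics/side1.png

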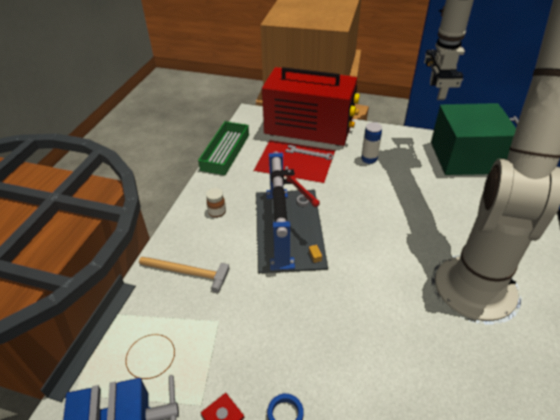

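The scene view shows the stand at about (255,235), with blue uprights at (217,240) and (298,203) and the red lever from (230,212) to (257,182). In the side view the stand is at (290,230) and the lever runs from (288,175) to (316,202). I'll enlarge both.

```bash
python3 - <<'E'
import cv2,numpy as np
a=cv2.imread("pics/scene1.png")[165:285,185:325]; b=cv2.imread("pics/side1.png")[140:280,245:340]
a=cv2.resize(a,None,fx=3,fy=3,interpolation=cv2.INTER_CUBIC); b=cv2.resize(b,None,fx=3.8,fy=3.8,interpolation=cv2.INTER_CUBIC)
o=np.zeros((max(a.shape[0],b.shape[0]),a.shape[1]+b.shape[1],3),np.uint8); o[:a.shape[0],:a.shape[1]]=a;o[:b.shape[0],a.shape[1]:]=b
cv2.imwrite("pics/crop1.png",o);print(o.shape)
for n,(x0,y0,x1,y1) in {"scene":(215,165,265,235),"side":(280,150,325,215)}.items():
    im=cv2.imread(f"pics/{n}1.png");h=cv2.cvtColor(im,cv2.COLOR_BGR2HSV)
    m=(((h[...,0]<8)|(h[...,0]>172))&(h[...,1]>150)&(h[...,2]>60)).astype(np.uint8)
    k=np.zeros_like(m);k[y0:y1,x0:x1]=1;m*=k
    ys,xs=np.nonzero(m);print(n,len(xs));
    r=cv2.minAreaRect(np.c_[xs,ys].astype(np.float32));print(cv2.boxPoints(r).round(1).tolist())
    mb=((h[...,0]>105)&(h[...,0]<125)&(h[...,1]>130)).astype(np.uint8)
    nn,l,st,ce=cv2.connectedComponentsWithStats(mb)
    for i in range(1,nn):
        if st[i,4]>30:print("blue",st[i].tolist(),ce[i].round(1))
E
```

```text
(532, 781, 3)
scene 83
[[235.89999389648438, 201.3000030517578], [255.0, 177.39999389648438], [258.0, 179.8000030517578], [238.89999389648438, 203.6999969482422]]
blue [0, 113, 24, 84, 1180] [  8.3 160.3]
blue [383, 164, 20, 14, 81] [392.5 170.5]
blue [451, 173, 67, 78, 2709] [484.1 214.1]
blue [293, 180, 10, 9, 33] [297.6 184. ]
blue [287, 213, 10, 10, 45] [291.6 217.4]
blue [210, 222, 10, 10, 43] [214.4 226.2]
blue [209, 254, 14, 15, 73] [215.2 260.8]
side 1198
[[280.0, 150.0], [324.0, 150.0], [324.0, 205.0], [280.0, 205.0]]
blue [405, 0, 148, 129, 10444] [483.8  57.1]
blue [366, 131, 15, 10, 103] [372.5 135.4]
blue [270, 154, 12, 4, 36] [275.3 155.1]
blue [363, 158, 13, 5, 35] [368.7 160.1]
blue [273, 221, 22, 48, 474] [282.9 246.4]
blue [115, 379, 32, 41, 1144] [130.3 400.4]
blue [64, 389, 27, 31, 698] [ 77.3 404.9]
blue [268, 394, 35, 26, 344] [285.2 404.6]
blue [100, 409, 7, 11, 74] [103.1 414.2]
```

View pics/crop1.png

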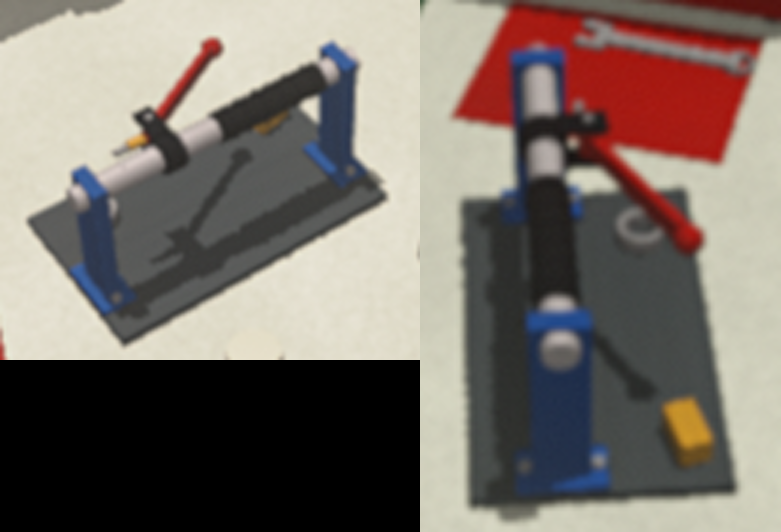

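```bash
cat > h.py <<'E'
import numpy as np
C={n:dict(np.load(f"{n}.npz")) for n in("scene","side")}
def ray(n,u,v):
    c=C[n];d=c["R"].T@np.array([(u-c["cx"])/c["fx"],(v-c["cy"])/c["fy"],1]);return -c["R"].T@c["t"],d/np.linalg.norm(d)
def onz(n,u,v,z):
    o,d=ray(n,u,v);return o+d*(z-o[2])/d[2]
def two(p,q):
    (a,d),(b,e)=ray("scene",*p),ray("side",*q)
    s=np.linalg.lstsq(np.c_[d,-e],b-a,rcond=None)[0];P,Q=a+s[0]*d,b+s[1]*e
    return (P+Q)/2,np.linalg.norm(P-Q)
E
python3 - <<'E'
from h import *
np.set_printoptions(precision=4,suppress=True)
print("ball",two((255.3,180.3),(316.1,202.6)),onz("scene",255.3,180.3,.16),onz("side",316.1,202.6,.16))
print("root",onz("scene",239.3,203.3,.16),onz("side",287.9,177.4,.16))
print("scene corners",*[onz("scene",*p,.012) for p in((194,237.7),(313.3,230),(226.7,279))])
S=[onz("side",*p,.012) for p in((256.1,192.6),(258.7,272.9),(327.9,269.5),(314.7,190))]
print("side corners",*S,np.mean(S,0))
for p in((216.3,222.3),(305-7.3,185)):print("upr scene",onz("scene",*p,.18))
E
```

```text
ball (array([ 0.4622, -0.0442,  0.1637]), np.float64(0.0001160562126158345)) [ 0.4583 -0.0434  0.16  ] [ 0.463  -0.0481  0.16  ]
root [ 0.5433 -0.1152  0.16  ] [ 0.5679 -0.1333  0.16  ]
scene corners [ 0.5115 -0.2668  0.012 ] [0.5875 0.1142 0.012 ] [ 0.701  -0.1994  0.012 ]
side corners [ 0.6981 -0.2019  0.012 ] [0.5831 0.1201 0.012 ] [0.3989 0.056  0.012 ] [ 0.512 -0.266  0.012] [ 0.548  -0.0729  0.012 ]
upr scene [ 0.6186 -0.1997  0.18  ]
upr scene [0.5361 0.0729 0.18  ]
```

```bash
cat >> h.py <<'E'
from scipy.spatial.transform import Rotation as Ro
def R(s): q=s["eef_rot"];return Ro.from_quat([q[1],q[2],q[3],q[0]]).as_matrix()
a=lambda d:np.array([np.cos(np.radians(d)),np.sin(np.radians(d)),0])
ball=np.array([.462,-.044,.16]); TH=139.5
hinge=ball-.135*a(TH)
def pad(th): return hinge+.105*a(th)-.005*a(th-90)   # outer face
E
python3 - <<'E'
from h import *
from cell import ctrl
np.set_printoptions(precision=4,suppress=True)
s=ctrl.observe();M=R(s);print(M)
for sg in(1,-1):
    ang=np.degrees(np.arctan2(sg*M[1,1],sg*M[0,1]));print("tool y sign",sg,"heading",ang,"turn about tool x",-(32-ang))
print(hinge,pad(TH),pad(TH-22.9))
pre=pad(TH)-.059*a(40);pre[2]=.227;print("pre",pre,"local cm",100*M.T@(pre-s["eef_pos"]))
print("can",onz("scene",118,225,0),onz("side",370,160,0))
E
```

```text
[[-0.0004  0.2762 -0.9611]
 [ 0.0017 -0.9611 -0.2762]
 [-1.     -0.0018 -0.    ]]
tool y sign 1 heading -73.96568045716849 turn about tool x -105.96568045716849
tool y sign -1 heading 106.03431954283153 turn about tool x 74.03431954283153
[ 0.5647 -0.1317  0.16  ] [ 0.4816 -0.0673  0.16  ] [ 0.5132 -0.04    0.16  ]
pre [ 0.4364 -0.1052  0.227 ] local cm [ -0.0442 -42.7715 -39.0414]
can [ 0.3752 -0.5012  0.    ] [ 0.3585 -0.4941  0.    ]
```

Request:
drive_tool(
  steps=[
    [0,-2,-2,0,0],
    [0,-4,-4,0,0],
    [0,-4.5,-4,0,0],
    [0,-4.5,-4,0,0],
    [0,-4.5,-4,0,0],
    [0,-4.5,-4,0,0],
    [0,-4.5,-4,0,0],
    [0,-4.5,-4,0,0],
    [0,-4,-4,0,0],
    [0,-2,-2,0,0],
  ],
)

```text
clock: 1.35
eef_pos: [0.4221, -0.1374, 0.2236]
eef_rot: [-0.095, -0.7, -0.097, 0.701]
ft_force: [-0.3, -0.0, -1.3]
grip_width: 0.008
```

Request:
drive_tool(
  steps=[
    [0,0,0,-10,0],
    [0,0,0,-10,0],
    [0,0,0,-10,0],
    [0,0,0,-10,0],
    [0,0,0,-10,0],
    [0,0,0,-10,0],
    [0,0,0,-10,0],
    [0,0,0,-10,0],
    [0,0,0,-10,0],
    [0,0,0,-10,0],
  ],
)

```text
clock: 2.6
eef_pos: [0.4204, -0.1322, 0.2215]
eef_rot: [0.608, 0.357, 0.613, -0.357]
ft_force: [-0.3, -0.8, -0.7]
grip_width: 0.008
```

```bash
cat > rep.py <<'E'
from h import *
from cell import ctrl
np.set_printoptions(precision=3,suppress=True)
s=ctrl.observe();M=R(s);ang=np.degrees(np.arctan2(M[1,1],M[0,1]))
print("t",s["clock"],"pos",np.array(s["eef_pos"]),"q",np.array(s["q"]),"y heading",ang,"f",np.array(s["ft_force"]),"grip",s["grip_width"],"xdown",M[:,0])
pre=pad(TH)-.049*a(40);pre[2]=.136
print("to pre, local cm",100*M.T@(pre-s["eef_pos"]))
E
python3 rep.py
```

```text
t 2.6 pos [ 0.42  -0.132  0.222] q [ 1.195  0.223 -1.05   2.036  0.224  1.012  0.548] y heading 29.421528176742502 f [-0.25  -0.808 -0.651] grip 0.0076436644515082384 xdown [-0.006  0.004 -1.   ]
to pre, local cm [ 8.554  3.734 -1.694]
```

Request:
drive_tool(
  steps=[
    [2,0,-0.4,0,0],
    [3,0,-0.5,0,0],
    [2.5,0,-0.5,0,0],
    [1,1,-0.3,0,0],
    [0,0.5,0,0,0],
    [0,0,0,0,0],
  ],
)

```text
clock: 3.35
eef_pos: [0.4235, -0.1099, 0.1337]
eef_rot: [0.608, 0.356, 0.614, -0.356]
ft_force: [-0.5, 0.0, 0.6]
grip_width: 0.0
```

```bash
python3 rep.py; python3 - <<'E'
from cell import imaging
import cv2,numpy as np
w=imaging.read_camera("wrist");np.savez("wrist.npz",**w);print(w["fx"],w["cx"],w["cy"],w["tool_from_camera"].round(3))
s=imaging.read_camera("side")["img"][130:280,230:380]
o=np.hstack([cv2.resize(w["img"],(560,420)),np.zeros((420,0,3),np.uint8)])
cv2.imwrite("pics/wrist1.png",o[:,:,::-1]);cv2.imwrite("pics/side2.png",cv2.resize(s,None,fx=4,fy=4,interpolation=2)[:,:,::-1])
E
```

```text
t 3.35 pos [ 0.423 -0.11   0.134] q [ 1.019  0.376 -0.955  2.127  0.409  0.842  0.33 ] y heading 29.47694105899564 f [-0.538  0.015  0.645] grip 0.0003678591377394659 xdown [-0.008  0.004 -1.   ]
to pre, local cm [-0.246  2.335  0.04 ]
325.19226210127806 282.59568005761497 204.4319480566017 [[ 0.001 -0.27   0.963 -0.158]
 [ 1.     0.    -0.001  0.001]
 [-0.     0.963  0.27  -0.072]
 [ 0.     0.     0.     1.   ]]
```

View pics/wrist1.png

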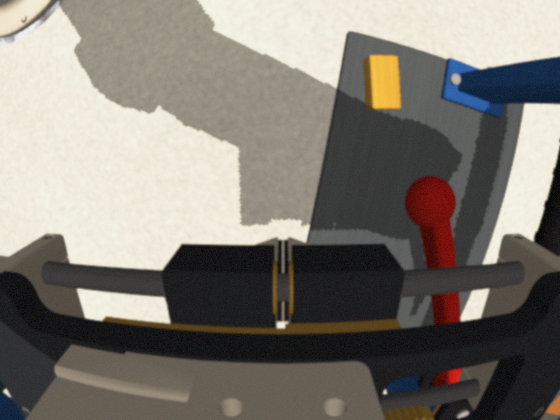

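View pics/side2.png

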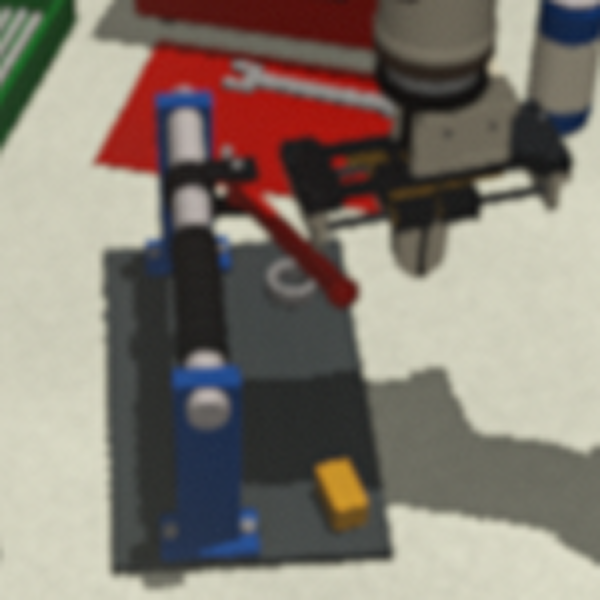

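```bash
python3 - <<'E'
from h import *
from cell import ctrl
np.set_printoptions(precision=4,suppress=True)
w=dict(np.load("wrist.npz"));s=ctrl.observe();M=R(s);T=w["tool_from_camera"];p=np.array(s["eef_pos"])
def wr(u,v,z):
    x,y=(u-w["cx"])/w["fx"],(v-w["cy"])/w["fy"];r=np.hypot(x,y)
    d=M@T[:3,:3]@np.array([np.sin(r)*x/r,np.sin(r)*y/r,np.cos(r)]);o=p+M@T[:3,3]
    return o+d*(z-o[2])/d[2]
b=wr(431,201,.16);print("ball",b, "est",ball)
e=[wr(u,v,.171) for u,v in((424,232),(436,290))];f=[wr(u,v,.171) for u,v in((443,226),(454,290))]
for g in(e,f):d=g[0]-g[1];print(g,np.degrees(np.arctan2(d[1],d[0])))
print("tool coords of face pad",100*M.T@(pad(TH)-p),"ball",100*M.T@(b-p))
E
```

```text
ball [ 0.4638 -0.045   0.16  ] est [ 0.462 -0.044  0.16 ]
[array([ 0.4629, -0.0577,  0.171 ]), array([ 0.4872, -0.0774,  0.171 ])] 140.88507572237515
[array([ 0.4695, -0.0511,  0.171 ]), array([ 0.4965, -0.0732,  0.171 ])] 140.71879733567474
tool coords of face pad [-2.6516  7.1785 -0.9031] ball [-2.63    6.7244 -3.7205]
```

Request:
drive_tool(
  steps=[
    [0,1.5,-0.4,0,0],
    [0,1.5,-0.4,0,0],
    [0,1,-0.1,0,0],
    [0,0.5,0,0,0],
    [0,0.5,0,0,0],
    [0,0.5,0,0,0],
  ],
)

```text
clock: 4.2
eef_pos: [0.4655, -0.0788, 0.1346]
eef_rot: [0.607, 0.356, 0.613, -0.361]
ft_force: [-7.0, -1.8, 4.4]
grip_width: 0.006
```

```bash
cat > r2.py <<'E'
from h import *
from cell import ctrl
np.set_printoptions(precision=2,suppress=True)
s=ctrl.observe();M=R(s);p=np.array(s["eef_pos"])
print("t",s["clock"],"pos",1000*p,"f tool",M.T@np.array(s["ft_force"]),"left rest/stop cm",100*M.T@(pad(TH)-p)-[0,1.9,0],100*M.T@(pad(TH-22.9)-p)-[0,1.9,0])
E
python3 r2.py
```

```text
t 4.2 pos [465.51 -78.76 134.63] f tool [-4.36 -7.06 -1.86] left rest/stop cm [-2.56  0.03 -0.23] [-2.6   4.12 -1.07]
```

Request:
drive_tool(
  steps=[
    [0,0.6,-0.15,0,0],
    [0,0.7,-0.15,0,0],
    [0,0.7,-0.2,0,0],
    [0,0.7,-0.2,0,0],
    [0,0.7,-0.2,0,0],
  ],
)

```text
clock: 4.82
eef_pos: [0.4803, -0.0643, 0.1326]
eef_rot: [0.6, 0.349, 0.616, -0.372]
ft_force: [-7.8, -5.4, 9.2]
grip_width: 0.006
```

```bash
python3 r2.py
```

```text
t 4.825 pos [480.34 -64.31 132.62] f tool [-8.77 -9.79  0.92] left rest/stop cm [-2.74 -2.04  0.31] [-2.9   2.03 -0.56]
```

Request:
drive_tool(
  steps=[
    [-0.1,0.8,-0.2,0,0],
    [-0.1,0.8,-0.2,0,0],
    [-0.1,0.8,-0.2,0,0],
  ],
)

```text
clock: 5.2
eef_pos: [0.4902, -0.0571, 0.1331]
eef_rot: [0.595, 0.343, 0.618, -0.382]
ft_force: [-8.2, -7.4, 8.1]
grip_width: 0.003
```

```bash
python3 r2.py; python3 rep.py
```

```text
t 5.2 pos [490.2  -57.08 133.15] f tool [ -7.38 -11.23   2.67] left rest/stop cm [-2.6  -3.31  0.49] [-2.86  0.75 -0.41]
t 5.2 pos [ 0.49  -0.057  0.133] q [ 0.746  0.496 -0.881  1.966  0.495  0.967  0.1  ] y heading 28.230224144339108 f [-8.208 -7.423  8.082] grip 0.0029534702754968494 xdown [-0.055 -0.031 -0.998]
to pre, local cm [ 0.101 -6.047  1.489]
```

Request:
drive_tool(
  steps=[
    [-0.1,0.9,-0.2,0,0],
    [0,0.8,-0.1,0,0],
  ],
)

```text
clock: 5.45
eef_pos: [0.4963, -0.0535, 0.1324]
eef_rot: [0.591, 0.338, 0.619, -0.391]
ft_force: [-18.7, -7.4, 19.2]
grip_width: 0.002
```

```bash
python3 r2.py
```

```text
t 5.45 pos [496.33 -53.45 132.35] f tool [-17.43 -21.51  -2.13] left rest/stop cm [-2.59 -4.08  0.54] [-2.93 -0.02 -0.39]
```

Request:
drive_tool(
  steps=[
    [-0.3,0.7,0,0,0],
  ],
)

```text
clock: 5.58
eef_pos: [0.4957, -0.0537, 0.1333]
eef_rot: [0.587, 0.335, 0.622, -0.396]
ft_force: [-16.8, -6.3, 1.6]
grip_width: 0.007
```

```bash
python3 r2.py; python3 - <<'E'
from cell import imaging
import cv2
s=imaging.read_camera("side")["img"][130:280,230:380]
cv2.imwrite("pics/side3.png",cv2.resize(s,None,fx=4,fy=4,interpolation=2)[:,:,::-1])
E
```

```text
t 5.575 pos [495.71 -53.71 133.27] f tool [  0.19 -17.85  -2.22] left rest/stop cm [-2.47 -4.04  0.55] [-2.88  0.   -0.39]
```

View pics/side3.png

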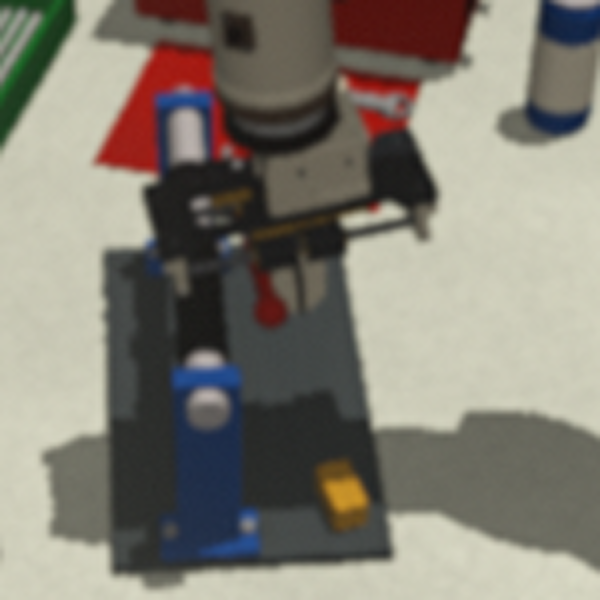

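Request:
drive_tool(
  steps=[
    [0,-1.5,0.3,0,0],
    [0,-2,0.5,0,0],
    [-0.4,-2,0.3,0,0],
    [-0.4,-1,0,0,0],
    [-0.2,-0.5,0,0,0],
    [0,0,0,0,0],
  ],
)

```text
clock: 6.38
eef_pos: [0.4308, -0.1006, 0.1486]
eef_rot: [0.582, 0.331, 0.625, -0.401]
ft_force: [0.8, -1.0, 0.1]
grip_width: 0.003
```

```bash
python3 r2.py; python3 rep.py;  python3 - <<'E'
from cell import imaging
from h import *
import cv2
P=lambda X:(lambda c,v:(c["fx"]*v[0]/v[2]+c["cx"],c["fy"]*v[1]/v[2]+c["cy"]))(C["side"],C["side"]["R"]@X+C["side"]["t"])
for t in(TH,TH-22.9):
    u,v=P(hinge+.135*a(t));print("expected ball in side crop",(u-230)*4,(v-130)*4)
s=imaging.read_camera("side")["img"][130:280,230:380]
cv2.imwrite("pics/side4.png",cv2.resize(s,None,fx=4,fy=4,interpolation=2)[:,:,::-1])
E
```

```text
t 6.375 pos [ 430.76 -100.59  148.64] f tool [-0.1   0.25  1.3 ] left rest/stop cm [-1.83  3.97 -0.61] [-2.31  8.   -1.57]
t 6.375 pos [ 0.431 -0.101  0.149] q [ 0.875  0.404 -0.903  2.04   0.44   1.     0.206] y heading 27.50196799546965 f [ 0.826 -1.033  0.065] grip 0.002736260811749849 xdown [-0.104 -0.053 -0.993]
to pre, local cm [1.108 1.399 0.453]
expected ball in side crop 344.42756035524076 294.4764437214857
expected ball in side crop 273.2856433425902 315.0857867902729
```

View pics/side4.png

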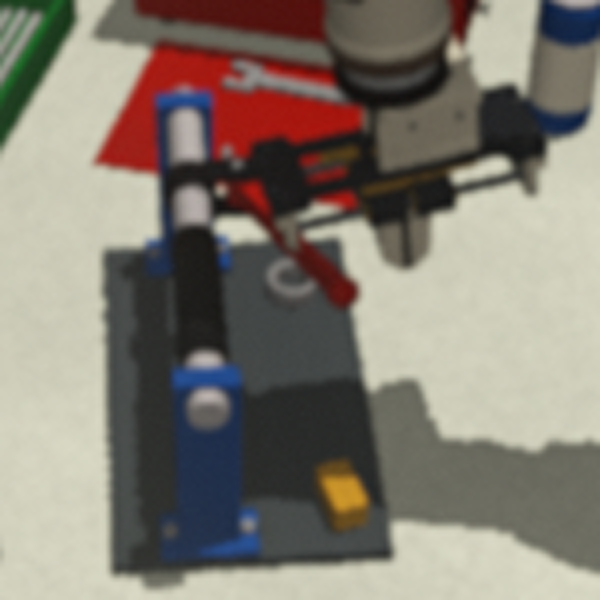

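Lever back at rest: ball at (343,292), same as before pressing. At the stop it was at (270,308). Now the second press, in fewer rows.

Request:
drive_tool(
  steps=[
    [-0.3,2,-0.4,0,0],
    [-0.2,1.5,-0.2,0,0],
    [-0.2,1.3,-0.3,0,0],
    [-0.2,1.4,-0.3,0,0],
    [-0.2,1.4,-0.3,0,0],
  ],
)

```text
clock: 7.05
eef_pos: [0.4868, -0.0542, 0.149]
eef_rot: [0.577, 0.325, 0.629, -0.408]
ft_force: [-6.0, -9.8, 9.5]
grip_width: 0.004
```

```bash
python3 r2.py; python3 rep.py
```

```text
t 7.05 pos [486.75 -54.19 149.02] f tool [ -8.11 -11.04   5.88] left rest/stop cm [-0.94 -3.11  0.92] [-1.5   0.92 -0.04]
t 7.05 pos [ 0.487 -0.054  0.149] q [ 0.699  0.507 -0.873  1.909  0.486  1.085  0.074] y heading 27.468366133466336 f [-5.987 -9.759  9.545] grip 0.0038674924225830217 xdown [-0.123 -0.062 -0.99 ]
to pre, local cm [ 2.092 -5.612  1.989]
```

Request:
drive_tool(
  steps=[
    [-0.2,1.0,0,0,0],
    [-0.2,0.8,0,0,0],
  ],
)

```text
clock: 7.3
eef_pos: [0.4952, -0.0492, 0.1491]
eef_rot: [0.572, 0.318, 0.633, -0.414]
ft_force: [-19.5, -9.2, 13.0]
grip_width: 0.003
```

```bash
python3 r2.py
```

```text
t 7.3 pos [495.22 -49.25 149.05] f tool [ -9.35 -23.33  -0.86] left rest/stop cm [-0.76 -4.09  0.97] [-1.4  -0.08  0.  ]
```

Request:
drive_tool(
  steps=[
    [-0.1,0.9,0,0,0],
  ],
)

```text
clock: 7.42
eef_pos: [0.4952, -0.0493, 0.1489]
eef_rot: [0.567, 0.312, 0.636, -0.421]
ft_force: [-30.0, -11.4, 37.1]
grip_width: 0.007
```

```bash
python3 r2.py; python3 - <<'E'
from cell import imaging
import cv2
for i in range(6): im=imaging.read_camera("side")["img"]
cv2.imwrite("pics/side5.png",cv2.resize(im[130:280,230:380],None,fx=4,fy=4,interpolation=2)[:,:,::-1])
E
python3 r2.py
```

```text
t 7.425 pos [495.23 -49.29 148.88] f tool [-30.67 -38.07  -3.75] left rest/stop cm [-0.73 -4.11  0.97] [-1.46 -0.12 -0.01]
t 7.725 pos [495.03 -49.39 149.08] f tool [-21.61 -32.11  -3.64] left rest/stop cm [-0.71 -4.08  0.97] [-1.44 -0.09 -0.01]
```

View pics/side5.png

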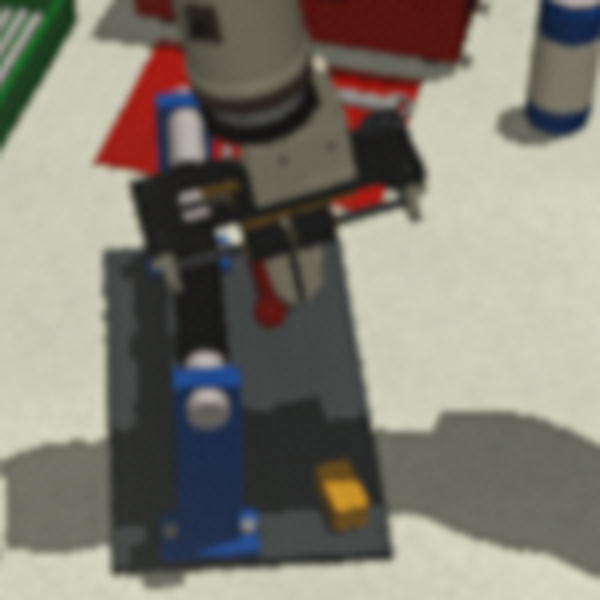

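Lever in: ball at (270,310), the same as at the first stop. The press is 32 N, but about 20 N of that contact is vertical friction. I'll ease it with one row.

Request:
drive_tool(
  steps=[
    [-0.3,0.7,0,0,0],
  ],
)

```text
clock: 7.85
eef_pos: [0.4943, -0.0496, 0.1501]
eef_rot: [0.563, 0.308, 0.638, -0.426]
ft_force: [-15.3, -7.1, 2.5]
grip_width: -0.0
```

```bash
python3 r2.py; python3 - <<'E'
from cell import imaging
for i in range(14): im=imaging.read_camera("side")["img"]
E
python3 r2.py; python3 rep.py
```

```text
t 7.85 pos [494.35 -49.65 150.09] f tool [  0.87 -17.    -0.66] left rest/stop cm [-0.59 -4.    0.98] [-1.39 -0.02 -0.  ]
t 8.55 pos [494.44 -49.62 149.75] f tool [ -6.38 -21.08  -1.22] left rest/stop cm [-0.62 -4.02  0.98] [-1.42 -0.04 -0.  ]
t 8.55 pos [ 0.494 -0.05   0.15 ] q [ 0.634  0.552 -0.847  1.846  0.502  1.169  0.041] y heading 27.161409387988204 f [-17.803  -7.786  10.432] grip 0.005474411603063985 xdown [-0.178 -0.087 -0.98 ]
to pre, local cm [ 2.672 -6.324  2.083]
```

```bash
python3 -c "
from cell import ticket;print(ticket.job_done())"; python3 r2.py
```

```text
the job is handed in; nothing more can be done
None
the job is handed in; nothing more can be done
```

I pressed the lever to its stop with the backs of the shut fingers, let it spring fully out, and pressed it in again. I handed in at about 8.6 s, still holding it at the second stop.

**Stop and rest:** At both stops the fingertips stalled within about 1 mm of where I had calculated the stop to be. The side view showed the lever's ball in the same place both times, and back at its starting position in between.

**Final hold:** The press was about 21 N and steady over the last 0.7 s. That is above the roughly 12 N the lever gives just before its stop, and well below the 60 N that strains it.

**What was not ideal:**
- The tool tilted about 11° by the end because of wrist compliance under load, so the fingers bear mainly on the blade's upper edge.
- The contact briefly reached about 49 N in all, 38 N of it pressing and 31 N friction along the fingers, before I eased it.
- By calculation the gripper's body stayed about 13 mm or more above the highest part of the stand. I saw no sign of it touching the bar, but I did not measure that clearance directly.

I saw nothing else on the bench move in the side-view crops I viewed, though these do not cover the whole bench. I could not read the robot again after handing in.

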